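# Fish the sample basket out of a dissolution vessel

## Robot

A 7-joint arm with a two-finger parallel gripper is mounted at the origin on the work surface. World frame = base frame: x ahead of the robot, y to its left, z up, the work surface at z = 0. Lengths are in m, angles in degrees, forces in N, time in s.
With the tool pointing down it reaches from about 0.425 to 0.95 m from the base axis. Payload 16.7 kg.
Tool frame: the origin (TCP) lies at the very end of the fingers, on their centre line; the grasp point (between the pads) lies 19 mm behind it; z points along the fingers, y is the line along which they close (so a half turn about z gives the same grasp; the last joint's range is limited). The gripper opens to 94 mm and grips with 3 to 60 N. Pads are 16 mm wide; open, the fingers measure 119 mm over their backs; the gripper's body (75 mm by 177 mm) begins 78 mm behind the grasp point.
Start: joints at [-83.852, 24.414, 4.234, 92.017, -1.954, 63.644, -3.845], TCP at [0.171, 0.653, 0.183] pointing down, gripper open.
Joint ranges: [-163.25, 163.25], [-28.42, 122.38], [-70.27, 78.77], [12.13, 141.07], [-58.53, 238.53], [9.26, 117.41], [-156.51, 156.51]. Speed limits (degrees/s): [108.29, 108.29, 136.94, 136.94, 172.46, 172.46, 172.46].

## Interface

Orientations are given as a 3x3 rotation matrix whose columns are the frame's x, y, z axes.
In Python, from station import robot gives the robot as it stands. The module is installed in compiled form; this text tells all that it offers.
- The arm moves only by the tool move_arm, never from a script. Its argument "moves" is a list of rows, each an object of numbers: "grip": the finger opening in cm, from 0 to 9.4; "x", "y", "z": the shift along the world's x, y, z in cm; "turn": the turn about the world's z in degrees. A call has 1 to 20 rows; each row shifts and turns the commanded pose from where the row before left it; what a row does not reach is not made up. A row lasts 1/10 s, in which the tool goes at most 50 mm and 8.59 degrees, less where a joint would pass 70% of its speed; a pose out of reach is approached as far as the arm can. A call with a gripper value outside its range is refused whole. The fingers move at their own pace and stop on an object; "newtons" is the grip in N (left out, the last holds). Time passes only in rows, so rows that do not move let the fingers close. It gives the time, the measured TCP pose, the force, the opening and the grip force at its end, in the units of the state.
- robot.get_state(): the state, without advancing time (a new reading comes with each control period).
- robot.get_image(name): name is "side" or "top"; returns a dict with "image" (400x640x3 uint8, red, green, blue), "fx", "fy", "cx", "cy" (pixels), "D" ([k1, k2, p1, p2, k3] as OpenCV has them; the pictures are not rectified), "world_from_camera" (4x4, takes a point from camera to world coordinates). Camera axes: x right, y up, looking along -z (the intrinsics and any distortion apply to the point x, -y, -z); pixel columns grow to the right and rows downward; lengths in m; the calibration is good to about 2 mm. A picture is of the moment at which its call begins. There is no depth.
- robot.job_done(): hands the job in; it is judged then, once.
The state is a dict: "time_s": time; "q": joint angles; "qvel": joint speeds; "effort": joint torques, N m; "eef_pos": TCP position; "eef_rot": TCP orientation; "ft_force": force on the tool from outside, world axes, zero at the start; "ft_torque": the same for the moment, N m; "opening": opening from 0.0 (shut) to 1.0 (fully open); "grasp_force": force on a finger pad.
Only numpy, scipy, OpenCV 4.12 (cv2) and the standard library are available. Lean on these libraries where they do the work, as an engineer would, in place of code of your own. Each camera call takes 0.05 s, during which the arm holds its last target. There are 200 camera calls.

## Task

A sample basket with a wire bail has been left at the bottom of one of the three deep vessels of the dissolution bath. Take the long picker from its holder, hook the basket by its bail, lift it out and set it gently, upright, on the steel tray; touch the basket only with the picker, not with the fingers. Then put the picker back in its holder, toe down, and let go.

Things in the scene. Friction and masses are not known exactly. Their poses are not given: they have to be found in the camera images.
- basket: Loose dark steel cylinder basket, 50 dia x 28 mm, flat lid, 90 g, on the floor of any one vessel, within 9 mm of its axis. A rigid bail of 4 mm wire stands on it: uprights at y = -22, +22, crossbar along y with centre line 60 mm above the underside (30 mm free under it). Hook it along its x, from either side. Origin: centre of underside. Other vessels: basket with ball knob, plain disc.
- picker: 165 mm picker, 90 g, loose and upright in its holder. Black 20 x 20 mm square handle 105 to 165 mm above the foot (grip at 130 or higher), 8 mm rod below. Foot: flat toe 18 mm wide (y), 4 thick, from x = -4 to 22, with an upturned lip at x = 19 to 22, its top 12 mm above the underside; the bail sits on the toe between rod and lip. Origin: rod axis at foot underside; z up the rod, x to the lip.
- bath: Fixed white deck 150 (x) x 360 mm (y) on teal posts, top at 140 mm, with 3 clear flat-bottomed vessels at x = 0, y = 115, 0, -115: bore 102 mm, inner floor 5 mm above the table, mouths flush with the deck. Picker holder past its -y end, centred at x = 0, y = -240: grey open square box, 60 mm inside, 66 outside, 75 high, inner floor at 3 mm. Origin: centre of deck, at table height.
- tray: Fixed, empty, shallow steel tray, 170 mm (x) by 140 mm (y) outside, walls 3 mm thick and 14 mm high, inner floor 3 mm above the table. Origin: centre of the underside, at table height.
Things that resemble listed ones, but are neither listed nor needed, are in the scene too. Leave any green look-alike of the basket alone.

How it is judged (in metres and radians):
On the way:
1. the basket hangs on the picker, clear above the bath's deck (z of basket in the frame of bath above 0.141 m and contact force between picker and basket above 0.2 N), for 0.2 s.
At the end, for the whole second after the job is handed in: The basket stands at rest on the tray's floor, upright within about 9 degrees, wholly inside the walls, unhooked; the picker stands or leans (up to about 25 degrees) at rest in its holder, foot on the holder's floor (x of basket in the frame of tray between -0.065 and 0.065 m and y of basket in the frame of tray between -0.05 and 0.05 m and z of basket in the frame of tray below 0.01 m and angle between basket's own z axis and vertical below 0.15 rad and linear speed of each of basket, picker below 0.03 m/s and contact force between picker and basket below 0.05 N and x of picker in the frame of bath between -0.03 and 0.03 m and y of picker in the frame of bath between -0.27 and -0.21 m and height (world z) of picker below 0.025 m and angle between picker's own z axis and vertical below 0.45 rad); the robot touches nothing.
It fails at once if the fingers touch the basket (contact force between the fingers and basket above 0.5 N).
It fails at once if the basket is dropped onto the tray instead of set down (falls faster than 0.6 m/s, off the hook) (linear speed of basket above 0.6 m/s and z of basket in the frame of tray below 0.08 m and horizontal distance between basket and tray below 0.12 m and contact force between picker and basket below 0.05 N).
It also fails if it takes over 67 s, if anything falls off the work surface, if the arm or the gripper's body presses on something with over 40 N, if the wrist force passes 120 N, or if a joint passes its speed limit or range.

## Working session

There is one attempt and no reset: what is moved stays moved. The work goes in short steps, Python scripts to look and compute and a tool call to move; the robot and the scene stay as the last step left them, time stands still between calls to the robot, and variables do not carry over. Pictures are saved under pics/ and viewed, at most 10 in all, crops included, and the job is handed in when it is done.

Besides the shell and the picture viewer there is one more tool, called after "Request:" in YAML: its name, and indented under it one key for each argument. move_arm: Moves the arm, as the interface text tells. Its arguments: {"type":"object","properties":{"moves":{"type":"array"},"newtons":{"type":"number"}},"required":["moves"]}

```bash
mkdir -p pics
cat > h.py <<'E'
import numpy as np, cv2
from station import robot
def cam(n):
    return robot.get_image(n)
def K(d): return np.array([[d['fx'],0,d['cx']],[0,d['fy'],d['cy']],[0,0,1.]]), np.array(d['D'],float)
def ray(d,uv):
    k,D=K(d); p=cv2.undistortPoints(np.array([[uv]],float),k,D)[0,0]
    M=np.array(d['world_from_camera']); v=M[:3,:3]@np.array([p[0],-p[1],-1]); return M[:3,3],v
def onz(d,uv,z):
    o,v=ray(d,uv); return o+v*(z-o[2])/v[2]
def proj(d,P):
    k,D=K(d); M=np.linalg.inv(np.array(d['world_from_camera'])); P=np.atleast_2d(P)
    c=P@M[:3,:3].T+M[:3,3]; c=c*[1,-1,-1]
    return cv2.projectPoints(c,np.zeros(3),np.zeros(3),k,D)[0][:,0]
def save(n,im): cv2.imwrite('pics/'+n,im[:,:,::-1])
E
python3 - <<'E'
from h import *
for n in('side','top'):
    d=cam(n); save(n+'1.png',d['image']); M=np.array(d['world_from_camera']); print(n,d['fx'],d['D'],M.round(3).tolist())
E
```

```text
side 379.8720565852118 [0.00472242 0.         0.         0.         0.        ] [[-0.981, 0.147, -0.127, 0.471], [-0.194, -0.777, 0.599, 0.468], [-0.01, 0.612, 0.791, 0.735], [0.0, 0.0, 0.0, 1.0]]
top 407.77507271509694 [-0.01779344  0.          0.          0.          0.        ] [[0.075, 0.967, -0.242, 0.414], [-0.997, 0.073, -0.015, -0.058], [0.004, 0.242, 0.97, 0.802], [0.0, 0.0, 0.0, 1.0]]
```

View pics/top1.png

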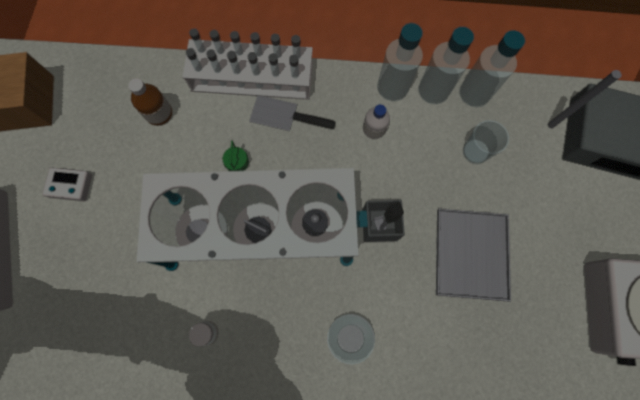

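View pics/side1.png

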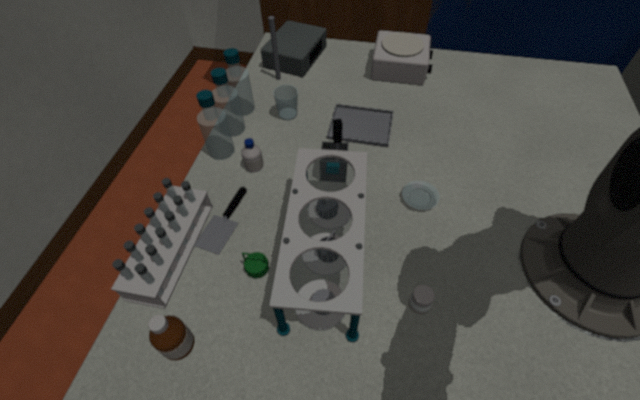

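The top view shows the deck at about (140–358, 170–262). The middle vessel, near (258, 230), seems to hold the basket with a bail. The right one has the knob and the left one the disc. The picker is at about (390, 215) and the tray at (437–509, 210–298). Next I'll zoom in and measure.

Run:
```python
from h import *
d=cam('top'); s=cam('side')
im=d['image']; g=lambda c:np.clip(255*(c/255.)**.5,0,255).astype(np.uint8)
a=cv2.resize(g(im[185:265,205:415]),None,fx=3.8,fy=3.8,interpolation=3)
b=cv2.resize(g(s['image'][115:275,270:400]),None,fx=1.8,fy=1.8,interpolation=3)
o=np.zeros((a.shape[0]+b.shape[0],max(a.shape[1],b.shape[1]),3),np.uint8);o[:a.shape[0],:a.shape[1]]=a;o[a.shape[0]:,:b.shape[1]]=b
save('crop1.png',o)
# deck: bright
hsv=cv2.cvtColor(im,cv2.COLOR_RGB2HSV)
m=((hsv[:,:,2]>150)&(hsv[:,:,1]<40)).astype(np.uint8); m[:150]=0;m[280:]=0;m[:,:120]=0;m[:,375:]=0
m=cv2.morphologyEx(m,cv2.MORPH_OPEN,np.ones((3,3)))
c=max(cv2.findContours(m,0,2)[0],key=cv2.contourArea); h=cv2.convexHull(c)
w=np.array([onz(d,p[0],.14)[:2] for p in h],np.float32); r=cv2.minAreaRect(w); print('deck',r,cv2.contourArea(h)); print(cv2.boxPoints(r).round(3).tolist())
# tray rim corners by eye z=.014
for p in [(437,209),(509,211),(508,299),(437,296)]: print('tray',onz(d,p,.014).round(3))
for p in [(331,106),(394,109),(390,144),(328,140)]: print('trayside',onz(s,p,.014).round(3))
```

```text
Traceback (most recent call last):
ValueError: max() iterable argument is empty
```

View pics/crop1.png

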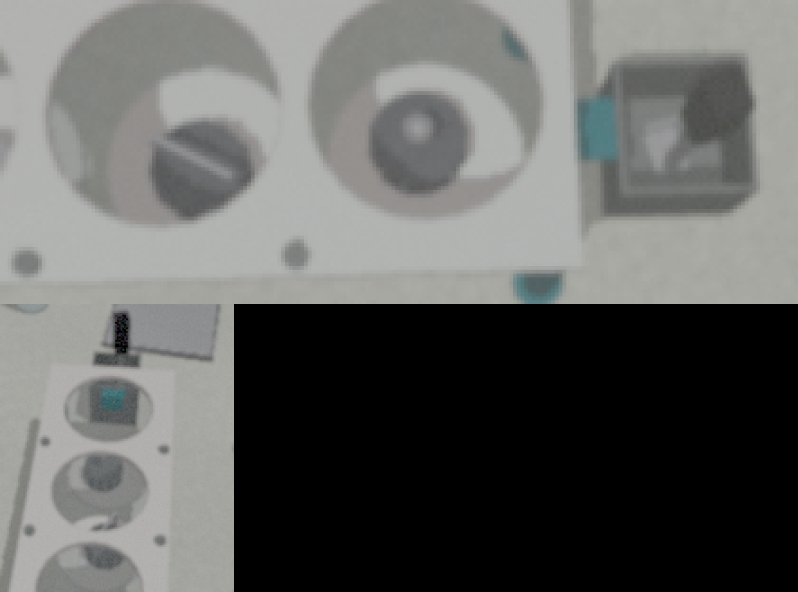

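The bail bar shows clearly in the middle vessel, from about (245, 222) to (267, 232) in the full image. The holder is at (367–403, 200–240), with the handle leaning at (394, 211). Next I'll fix the poses.

Run:
```python
from h import *
d=cam('top'); s=cam('side'); im=d['image']
print(im[180,230],im[300,400],im[195,300], im[170:176,280].tolist())
g=cv2.medianBlur(cv2.cvtColor(im,cv2.COLOR_RGB2GRAY),3)
t=(int(g[180,230])+int(g[160,280]))//2; print(t,g[160,280])
m=(g>t).astype(np.uint8); m[:165]=0;m[270:]=0;m[:,:125]=0;m[:,365:]=0
m=cv2.morphologyEx(m,cv2.MORPH_OPEN,np.ones((3,3)))
c=max(cv2.findContours(m,0,2)[0],key=cv2.contourArea); h=cv2.convexHull(c)
w=np.array([onz(d,p[0],.14)[:2] for p in h],np.float32); r=cv2.minAreaRect(w); print('deck',r); B=cv2.boxPoints(r);print(B.round(3).tolist())
for p in [(437,209),(509,211),(508,299),(437,296)]: print('tray',onz(d,p,.014).round(3))
a,b=onz(d,(245.3,221.8),.065),onz(d,(266.8,231.8),.065); print('bail',a,b,(a+b)/2,np.linalg.norm(a-b))
# dark handle
for n,D in(('top',d),('side',s)):
    G=cv2.cvtColor(D['image'],cv2.COLOR_RGB2GRAY); k=(G<45).astype(np.uint8)
    x0,x1,y0,y1=(365,415,195,245) if n=='top' else (325,350,110,155)
    q=np.zeros_like(k);q[y0:y1,x0:x1]=k[y0:y1,x0:x1]
    c=max(cv2.findContours(q,0,2)[0],key=cv2.contourArea); print(n,cv2.boundingRect(c),cv2.minAreaRect(c))
```

```text
[125 126 122] [115 115 107] [69 69 66] [[115, 117, 112], [99, 101, 97], [76, 77, 74], [63, 65, 63], [61, 63, 62], [62, 64, 63]]
116 109
deck ((0.5552427172660828, 0.06882323324680328), (0.15048131346702576, 0.36202865839004517), 5.970407962799072)
[[0.4620000123977661, 0.2409999966621399], [0.49900001287460327, -0.11900000274181366], [0.6489999890327454, -0.10300000011920929], [0.6110000014305115, 0.25699999928474426]]
tray [ 0.618 -0.284  0.014]
tray [ 0.625 -0.428  0.014]
tray [ 0.453 -0.42   0.014]
tray [ 0.448 -0.285  0.014]
bail [0.55377148 0.08315417 0.065     ] [0.53819003 0.04168332 0.065     ] [0.54598075 0.06241874 0.065     ] 0.044301391460340483
top (369, 201, 34, 33) ((385.5, 217.0), (32.0, 33.0), 90.0)
side (325, 119, 22, 31) ((335.5, 134.0), (30.0, 21.0), 90.0)
```

Deck centre is (0.555, 0.069), yaw 6.0°, and the size matches (150×362). The bail is 44 mm long, as it should be. Next is the picker in detail.

Run:
```python
from h import *
d=cam('top'); s=cam('side')
def st(c): c=c.astype(float); return np.clip((c-c.min())/(np.percentile(c,97)-c.min())*255,0,255)**.6*255**.4
a=cv2.resize(st(d['image'][195:247,360:412]).astype(np.uint8),(520,520),interpolation=3)
b=cv2.resize(st(s['image'][113:155,320:355]).astype(np.uint8),(275,330),interpolation=3)
o=np.zeros((520,795,3),np.uint8);o[:,:520]=a;o[:330,520:]=b;save('crop2.png',o)
G=cv2.cvtColor(d['image'],cv2.COLOR_RGB2GRAY); print(G[200:232:2,380:408:2]); 
G=cv2.cvtColor(s['image'],cv2.COLOR_RGB2GRAY); print(G[116:150:2,328:348:1])
# expected upright picker projections
c=np.array([.5803,-.1699]); 
for n,D in(('top',d),('side',s)): print(n,proj(D,[[*c,.003],[*c,.108],[*c,.168]]).round(1).tolist())
```

```text
[[ 68  66  67  66  64  64  64  59  56  56  67 103 112 112]
 [ 45  47  45  44  43  40  39  37  35  35  49  95 110 112]
 [ 38  37  37  37  35  32  28  30  30  28  36  85 109 110]
 [ 38  38  36  35  33  28  28  28  27  30  31  78 111 110]
 [ 39  37  36  32  28  29  29  29  28  26  28  62 111 112]
 [ 46  48  46  32  27  27  26  29  29  30  29  41 104 109]
 [ 59  61  51  26  25  25  27  30  31  29  29  34 101 110]
 [ 62  64  42  27  25  27  27  30  30  28  30  50 106 111]
 [ 75  75  48  26  26  26  27  24  25  27  30  64 106 109]
 [ 82  75  56  28  24  26  27  25  26  28  33  64 107 110]
 [ 92  86  51  30  27  24  27  27  30  36  34  61 106 112]
 [ 92  76  46  41  30  36  47  40  34  34  35  55 107 116]
 [ 79  54  50  52  59  60  63  50  34  36  35  49 104 113]
 [ 59  48  56  64  62  62  64  50  35  34  36  50  96 110]
 [ 54  50  70  63  56  56  56  48  34  35  36  45  92 111]
 [ 51  45  50  46  44  45  45  41  33  33  34  42  89 110]]
[[110 109 109 107  87  69  73  82  88  83  83  81  83  82  86  81  79  80
   81  83]
 [111 109 109  96  80  69  67  67  64  60  64  59  64  71  84  83  83 
[... 697 characters left out ...]
 54  59  65  62  47  19   6  17   0   8  11   1   2  33  59  74  82  85
   86  82]
 [ 55  59  52  47  36  16   0   5   5   2   5   4   8  22  42  58  67  68
   64  61]
 [ 95  94  90  86  78  54  17   0   6   0   0   0   9  25  52  55  55  53
   49  44]
 [ 52  51  56  58  57  43  17   7   6  10  10  13  19  37  63  70  68  66
   57  60]
 [ 17  23  15  21  30  27  20  26  35  36  32  25  27  28  28  29  29  30
   34  52]
 [ 20  28  21  24  22  27  28  33  39  35  32  33  23  25  28  25  27  31
   31  57]
 [ 35  31  31  32  32  25  28  33  38  40  38  29  28  27  26  28  24  23
   28  62]]
top [[378.1, 224.4], [387.0, 212.8], [393.3, 204.5]]
side [[332.1, 171.2], [332.6, 141.6], [332.8, 122.0]]
```

View pics/crop2.png

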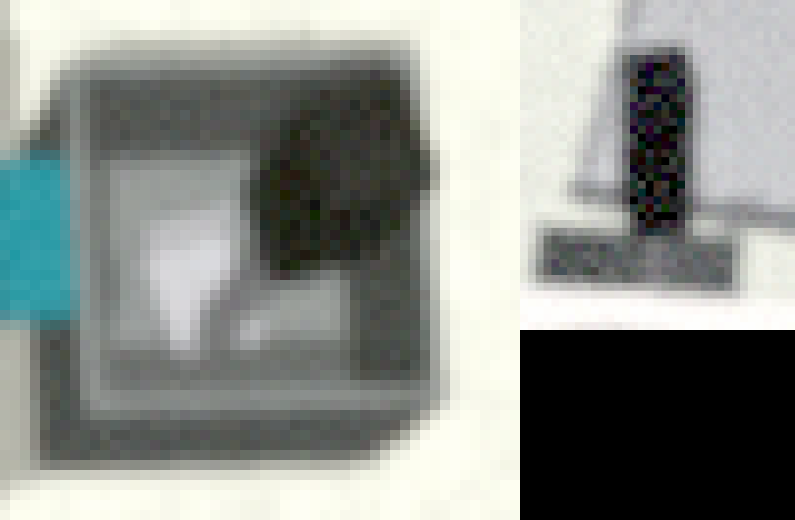

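The toe (light patch, crop (150–260, 230–355)) points up the image, roughly world +x. The rod base is near crop (215, 335). I'll average some frames to get the handle yaw.

Run:
```python
from h import *
F=[cam('top') for _ in range(12)]; d=F[0]
A=np.mean([f['image'].astype(float) for f in F],0)[195:247,360:412]; g=A.mean(2)
a=cv2.resize(np.clip((g-20)/20*255,0,255).astype(np.uint8),(400,400),interpolation=0)
b=cv2.resize(np.clip((A-30)/70*255,0,255).astype(np.uint8),(400,400),interpolation=3)
o=np.hstack([np.dstack([a]*3),b]);save('crop3.png',o)
def W(p,z): return onz(d,(p[0]/400*52+360-.5,p[1]/400*52+195-.5),z).round(4)
np.save('A.npy',A)
# holder rim corners z=.075 predicted
R=lambda x,y:[.5552+.9946*x-.104*y,.0688+.104*x+.9946*y]
P=[R(x,-.24+y)+[z] for z in(.003,.075) for x,y in((-.03,-.03),(-.03,.03),(.03,.03),(.03,-.03))]
print(((proj(d,P)-[359.5,194.5])*400/52).round(0).tolist())
```

```text
[[267.0, 342.0], [35.0, 348.0], [22.0, 121.0], [250.0, 115.0], [324.0, 293.0], [69.0, 300.0], [55.0, 53.0], [304.0, 46.0]]
```

View pics/crop3.png

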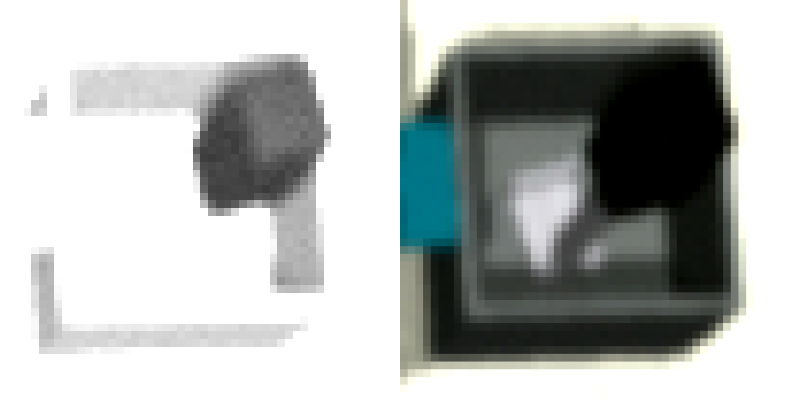

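Run:
```python
import numpy as np
A=np.load('A.npy').mean(2); np.set_printoptions(linewidth=200)
print('cols',np.arange(22,46)+360)
for r in range(5,30): print(r+195,A[r,22:46].round(0).astype(int))
print('foot')
for r in range(16,40): print(r+195,A[r,8:34].round(0).astype(int))
```

```text
cols [382 383 384 385 386 387 388 389 390 391 392 393 394 395 396 397 398 399 400 401 402 403 404 405]
200 [ 66  66  66  66  65  64  64  64  64  64  63  60  58  57  56  54  56  62  67  80 101 109 110 110]
201 [ 56  56  57  56  55  54  54  54  53  53  50  46  44  43  43  42  44  50  57  73  98 107 109 110]
202 [ 45  45  45  45  44  43  43  41  40  39  38  37  36  35  34  33  34  38  48  68  93 105 108 109]
203 [ 39  39  38  38  38  38  37  35  34  33  33  33  32  31  30  29  30  31  41  64  89 104 108 109]
204 [ 36  37  37  37  37  36  35  33  32  31  31  30  29  29  28  28  28  29  36  58  85 103 108 109]
205 [ 37  37  37  37  37  36  33  32  30  30  28  29  28  28  28  27  28  29  32  51  82 103 108 109]
206 [ 37  37  37  37  35  34  32  29  28  28  28  28  29  29  28  29  29  28  30  46  78 102 108 108]
207 [ 36  37  37  36  34  32  30  27  27  27  29  28  29  29  29  29  28  29  29  39  70 101 109 110]
208 [ 37  36  36  35  33  30  27  26  27  28  28  29  29  28  28  29  29  28  29  33  62  98 111 112]
209 [ 39  40  39  35  32  28  26  26  26  27  29  29  29  29  29  28  29  28  2
[... 2873 characters left out ...]
 63 63 62 62 62 62 62 62 60]
227 [55 54 51 58 62 62 62 63 71 86 88 75 56 49 49 54 65 73 67 62 61 61 61 61 61 59]
228 [55 55 51 57 60 61 61 60 64 82 84 71 54 49 50 58 71 73 63 56 54 55 55 55 55 54]
229 [56 56 50 52 54 55 55 54 57 70 75 65 54 48 49 55 63 61 52 47 47 47 47 47 47 47]
230 [55 56 49 47 47 47 47 47 48 55 59 56 51 46 45 47 49 49 46 45 44 45 45 45 45 45]
231 [53 55 49 45 45 45 45 44 45 47 49 48 46 45 44 44 45 45 45 44 44 44 45 45 45 45]
232 [52 56 49 45 45 45 45 45 45 45 46 45 45 45 45 45 45 45 46 46 46 46 46 46 45 46]
233 [51 57 51 47 47 47 47 47 48 48 49 48 48 48 48 48 48 50 50 51 50 50 50 51 50 50]
234 [50 57 55 53 53 53 53 53 54 54 54 54 54 54 54 53 54 55 55 56 55 55 55 55 55 55]
```

Run:
```python
from h import *
d=cam('top')
A,B,C,D=[onz(d,p,.168)[:2] for p in((399.7,201.5),(402.7,212),(393.5,216),(389.8,205.5))]
u=(A-B)+(D-C);u/=np.linalg.norm(u); v=(D-A)+(C-B)
print('top ctr',(A+B+C+D)/4,'toe yaw',np.degrees(np.arctan2(u[1],u[0])),'check',np.degrees(np.arctan2(v[1],v[0]))-90,[np.linalg.norm(x) for x in(A-B,B-C,C-D,D-A)])
l,r=onz(d,(374.5,216.8),.014)[:2],onz(d,(383.3,214.2),.014)[:2]; print('lip',l,r,np.linalg.norm(l-r)); print('rod foot',(l+r)/2-.022*u)
# holder inner rim corners measured (crop3 coords/400*52)
for p in((475,305),(733,300),(720,42),(462,48)): print('rim',onz(d,((p[0]-400)/400*52+359.5,p[1]/400*52+194.5),.075)[:2].round(4))
w=np.radians(90-20.6)
print(robot.get_state()['eef_rot'],robot.get_state()['time_s'])
```

```text
top ctr [ 0.57366204 -0.17510307] toe yaw 19.09242789662447 check 27.160922364290215 [np.float64(0.017756850104061073), np.float64(0.016383840139107785), np.float64(0.01797976171592203), np.float64(0.017532460655388205)]
lip [ 0.59277249 -0.16059764] [ 0.59935688 -0.17779198] 0.018411936955507406
rod foot [ 0.57527485 -0.17639086]
rim [ 0.5462 -0.1445]
rim [ 0.5519 -0.205 ]
rim [ 0.6144 -0.2004]
rim [ 0.6082 -0.1387]
[[-9.67207070e-01  2.53989136e-01 -5.66611531e-05]
 [ 2.53989139e-01  9.67207069e-01 -5.91001514e-05]
 [ 3.97922714e-05 -7.15534017e-05 -9.99999997e-01]] 1.05
```

Picker upright at (0.5745, -0.1757), toe yaw about 21°. The top centre and the foot agree to 2 mm. The tray is at about (0.536, -0.354). Now I'll approach.

Request:
move_arm:
  moves:
    - {"grip": 7, "z": 3, "x": 2, "y": -2, "turn": -3}
    - {"z": 3, "x": 3, "y": -3, "turn": -3}
    - {"z": 2, "x": 3, "y": -3, "turn": -3}
    - {"x": 3, "y": -3, "turn": -3}
    - {"x": 3, "y": -3, "turn": -3}
    - {"x": 3, "y": -3, "turn": -3}
    - {"x": 3, "y": -3, "turn": -3}
    - {"x": 3, "y": -3, "turn": -3}
    - {"x": 3, "y": -3, "turn": -3}
    - {"x": 3, "y": -3, "turn": -3}
    - {"x": 3, "y": -3, "turn": -3}
    - {"x": 1, "y": -4, "turn": -3}
    - {"x": 1, "y": -4, "turn": -3}
    - {"x": 1, "y": -4, "turn": -3}
    - {"x": 1, "y": -4, "turn": -3}
    - {"x": 1, "y": -4, "turn": -3}
    - {"x": 1, "y": -4, "turn": -3}
    - {"x": 1, "y": -4, "turn": -3}
    - {"y": -4}
    - {"y": -4}

```text
$.moves[1]: bad value
```

Request:
move_arm:
  moves:
    - {"grip": 7, "z": 3, "x": 2, "y": -2, "turn": -3}
    - {"grip": 7, "z": 3, "x": 3, "y": -3, "turn": -3}
    - {"grip": 7, "z": 2, "x": 3, "y": -3, "turn": -3}
    - {"grip": 7, "z": 0, "x": 3, "y": -3, "turn": -3}
    - {"grip": 7, "z": 0, "x": 3, "y": -3, "turn": -3}
    - {"grip": 7, "z": 0, "x": 3, "y": -3, "turn": -3}
    - {"grip": 7, "z": 0, "x": 3, "y": -3, "turn": -3}
    - {"grip": 7, "z": 0, "x": 3, "y": -3, "turn": -3}
    - {"grip": 7, "z": 0, "x": 3, "y": -3, "turn": -3}
    - {"grip": 7, "z": 0, "x": 3, "y": -3, "turn": -3}
    - {"grip": 7, "z": 0, "x": 3, "y": -3, "turn": -3}
    - {"grip": 7, "z": 0, "x": 1, "y": -4, "turn": -3}
    - {"grip": 7, "z": 0, "x": 1, "y": -4, "turn": -3}
    - {"grip": 7, "z": 0, "x": 1, "y": -4, "turn": -3}
    - {"grip": 7, "z": 0, "x": 1, "y": -4, "turn": -3}
    - {"grip": 7, "z": 0, "x": 1, "y": -4, "turn": -3}
    - {"grip": 7, "z": 0, "x": 1, "y": -4, "turn": -3}
    - {"grip": 7, "z": 0, "x": 1, "y": -4, "turn": -3}
    - {"grip": 7, "z": 0, "x": 0, "y": -4, "turn": 0}
    - {"grip": 7, "z": 0, "x": 0, "y": -4, "turn": 0}

```text
time_s: 3.05
eef_pos: [0.5603, -0.0277, 0.2615]
eef_rot: [[-0.363, 0.932, 0.0], [0.932, 0.363, 0.0], [-0.0, 0.0, -1.0]]
ft_force: [0.5, 0.6, 0.3]
opening: 0.743
grasp_force: 0.0
```

Request:
move_arm:
  moves:
    - {"grip": 7, "x": 0.4, "y": -3.7, "z": 0, "turn": 0}
    - {"grip": 7, "x": 0.4, "y": -3.7, "z": 0, "turn": 0}
    - {"grip": 7, "x": 0.4, "y": -3.7, "z": 0, "turn": 0}
    - {"grip": 7, "x": 0.2, "y": -3.7, "z": 0, "turn": 0}
    - {"grip": 7, "x": 0, "y": 0, "z": -1, "turn": 0}
    - {"grip": 7, "x": 0, "y": 0, "z": -3, "turn": 0}
    - {"grip": 7, "x": 0, "y": 0, "z": -3, "turn": 0}
    - {"grip": 7, "x": 0, "y": 0, "z": -3, "turn": 0}
    - {"grip": 7, "x": 0, "y": 0, "z": -2.2, "turn": 0}
    - {"grip": 7, "x": 0, "y": 0, "z": -1, "turn": 0}
    - {"grip": 7, "x": 0, "y": 0, "z": 0, "turn": 0}

```text
time_s: 4.15
eef_pos: [0.5738, -0.1737, 0.1285]
eef_rot: [[-0.363, 0.932, -0.002], [0.932, 0.363, 0.0], [0.001, -0.002, -1.0]]
ft_force: [-0.5, 0.4, 0.3]
opening: 0.743
grasp_force: 0.0
```

Run:
```python
from h import *
s=cam('side');d=cam('top')
g=lambda c:np.clip(255*(c/255.)**.6,0,255).astype(np.uint8)
save('g1.png',np.hstack([cv2.resize(g(s['image'][80:180,280:400]),(480,400),interpolation=3),cv2.resize(g(d['image'][170:270,350:430]),(320,400),interpolation=3)]))
```

```text
(no output)
```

View pics/g1.png

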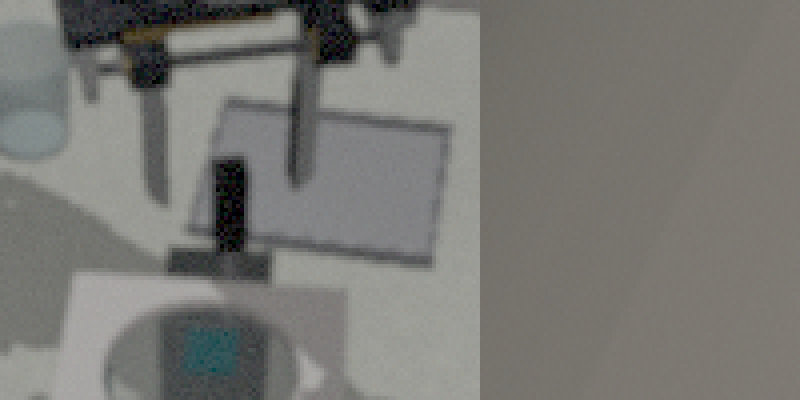

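Both fingers straddle the handle: tips at crop (165, 205) and (298, 187), handle centred at 230. I'll close and lift slightly.

Request:
move_arm:
  moves:
    - {"grip": 1, "x": 0, "y": 0, "z": 0, "turn": 0}
    - {"grip": 1, "x": 0, "y": 0, "z": 0, "turn": 0}
    - {"grip": 1, "x": 0, "y": 0, "z": 0, "turn": 0}
    - {"grip": 1, "x": 0, "y": 0, "z": 0, "turn": 0}
    - {"grip": 1, "x": 0, "y": 0, "z": 0, "turn": 0}
    - {"grip": 1, "x": 0, "y": 0, "z": 0, "turn": 0}
    - {"grip": 1, "x": 0, "y": 0, "z": 0, "turn": 0}
    - {"grip": 1, "x": 0, "y": 0, "z": 0, "turn": 0}
  newtons: 30

```text
time_s: 5.05
eef_pos: [0.5743, -0.1741, 0.1294]
eef_rot: [[-0.363, 0.932, -0.0], [0.932, 0.363, -0.0], [0.0, -0.0, -1.0]]
ft_force: [-0.0, 0.4, 0.3]
opening: 0.205
grasp_force: 30.0
```

Request:
move_arm:
  moves:
    - {"grip": 1, "x": 0, "y": 0, "z": 1.5, "turn": 0}
    - {"grip": 1, "x": 0, "y": 0, "z": 3, "turn": 0}
    - {"grip": 1, "x": 0, "y": 0, "z": 4, "turn": 0}
    - {"grip": 1, "x": 0, "y": 0, "z": 4, "turn": 0}
    - {"grip": 1, "x": 0, "y": 0, "z": 4, "turn": 0}
    - {"grip": 1, "x": 0, "y": 1.5, "z": 0, "turn": 7}
    - {"grip": 1, "x": 0, "y": 1.5, "z": 0, "turn": 8}
    - {"grip": 1, "x": 0, "y": 1.5, "z": 0, "turn": 8}
    - {"grip": 1, "x": 0, "y": 1.5, "z": 0, "turn": 8}
    - {"grip": 1, "x": 0, "y": 1.5, "z": 0, "turn": 8}
    - {"grip": 1, "x": 0, "y": 1.5, "z": 0, "turn": 8}
    - {"grip": 1, "x": 0, "y": 1.5, "z": 0, "turn": 8}
    - {"grip": 1, "x": 0, "y": 1.5, "z": 0, "turn": 8}
    - {"grip": 1, "x": 0, "y": 1.5, "z": 0, "turn": 8}
    - {"grip": 1, "x": 0, "y": 1.5, "z": 0, "turn": 8}
    - {"grip": 1, "x": 0, "y": 1.5, "z": 0, "turn": 8}
    - {"grip": 1, "x": 0, "y": 1.5, "z": 0, "turn": 8}
    - {"grip": 1, "x": 0, "y": 1.5, "z": 0, "turn": 8}
    - {"grip": 1, "x": 0, "y": 1.5, "z": 0, "turn": 8}
    - {"grip": 1, "x": 0.3, "y": 1.5, "z": 0, "turn": 8}

```text
time_s: 7.05
eef_pos: [0.5771, 0.0511, 0.2957]
eef_rot: [[-0.635, -0.773, 0.001], [-0.773, 0.635, -0.0], [-0.0, -0.001, -1.0]]
ft_force: [0.0, -0.7, -1.5]
opening: 0.208
grasp_force: 30.0
```

Request:
move_arm:
  moves:
    - {"grip": 1, "x": 0, "y": 0, "z": 0, "turn": 8}
    - {"grip": 1, "x": 0, "y": 0, "z": 0, "turn": 8}
    - {"grip": 1, "x": 0, "y": 0, "z": 0, "turn": 3}
    - {"grip": 1, "x": 0, "y": 0, "z": 0, "turn": 0}

```text
time_s: 7.45
eef_pos: [0.5773, 0.0506, 0.2954]
eef_rot: [[-0.354, -0.935, 0.001], [-0.935, 0.354, -0.0], [-0.0, -0.001, -1.0]]
ft_force: [0.8, -0.3, -1.1]
opening: 0.204
grasp_force: 30.0
```

Run:
```python
from h import *
s=cam('side'); st=robot.get_state(); p=np.array(st['eef_pos']); R=np.array(st['eef_rot']); t=R[:,1]
print(p,t,np.degrees(np.arctan2(t[1],t[0])))
x0,y0=260,130
f=lambda q:((proj(s,q)-[x0-.5,y0-.5])*4).round(0).tolist()
foot=p-[0,0,.1264]
for sg in(1,): print('foot,lip',f([foot,foot+sg*.022*t+[0,0,.012],foot+[0,0,.1]]))
a=np.array([.5538,.0832,.065]);b=np.array([.5382,.0417,.065]); print('bail',f([a,b]))
g=lambda c:np.clip(255*(c/255.)**.6,0,255).astype(np.uint8)
save('h1.png',cv2.resize(g(s['image'][y0:y0+150,x0:x0+200]),None,fx=4,fy=4,interpolation=3))
```

```text
[0.57734152 0.05061494 0.29528671] [-9.34619836e-01  3.55647588e-01 -7.45409710e-04] 159.16685520631168
foot,lip [[216.0, 280.0], [255.0, 285.0], [209.0, 135.0]]
bail [[254.0, 461.0], [298.0, 398.0]]
```

View pics/h1.png

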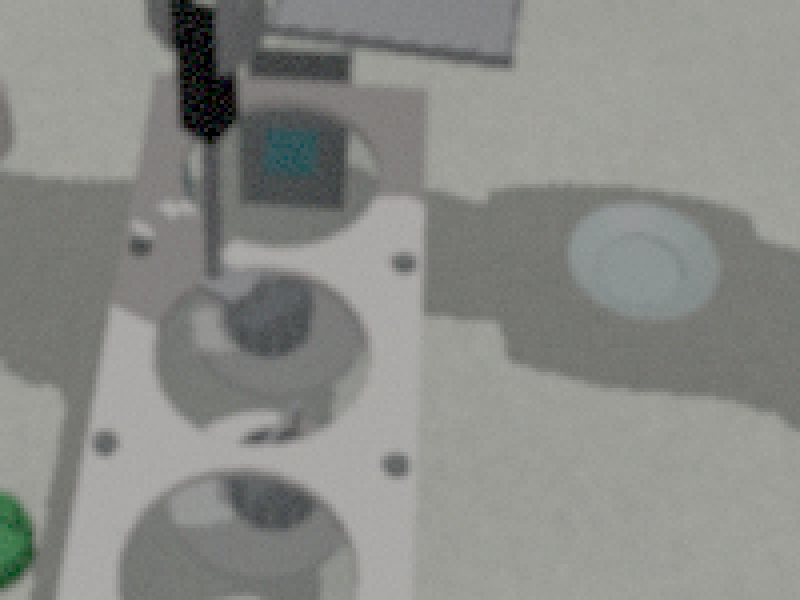

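The picker foot is seen at crop (212, 285), predicted (216, 280). The bail end is near (295, 405), predicted (298, 398), so both agree. I'll lower beside the bail.

Request:
move_arm:
  moves:
    - {"grip": 1, "x": 0, "y": 0, "z": -1, "turn": 0}
    - {"grip": 1, "x": 0, "y": 0, "z": -2, "turn": 0}
    - {"grip": 1, "x": 0, "y": 0, "z": -2, "turn": 0}
    - {"grip": 1, "x": 0, "y": 0, "z": -2, "turn": 0}
    - {"grip": 1, "x": 0, "y": 0, "z": -2, "turn": 0}
    - {"grip": 1, "x": 0, "y": 0, "z": -2, "turn": 0}
    - {"grip": 1, "x": 0, "y": 0, "z": -1, "turn": 0}
    - {"grip": 1, "x": 0, "y": 0, "z": -0.7, "turn": 0}
    - {"grip": 1, "x": 0, "y": 0, "z": 0, "turn": 0}
    - {"grip": 1, "x": 0, "y": 0, "z": 0, "turn": 0}

```text
time_s: 8.5
eef_pos: [0.5777, 0.0509, 0.168]
eef_rot: [[-0.354, -0.935, 0.001], [-0.935, 0.354, 0.0], [-0.0, -0.001, -1.0]]
ft_force: [0.6, 0.6, -0.9]
opening: 0.21
grasp_force: 30.0
```

Run:
```python
from h import *
s=cam('side'); d=cam('top'); st=robot.get_state(); p=np.array(st['eef_pos'])
x0,y0=295,180
g=lambda c:np.clip(255*(c/255.)**.6,0,255).astype(np.uint8)
a=cv2.resize(g(s['image'][y0:y0+80,x0:x0+60]),(450,600),interpolation=3)
b=cv2.resize(g(d['image'][180:270,215:297]),(345,378),interpolation=3)
o=np.zeros((600,795,3),np.uint8);o[:,:450]=a;o[:378,450:]=b;save('h2.png',o)
```

```text
(no output)
```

View pics/h2.png

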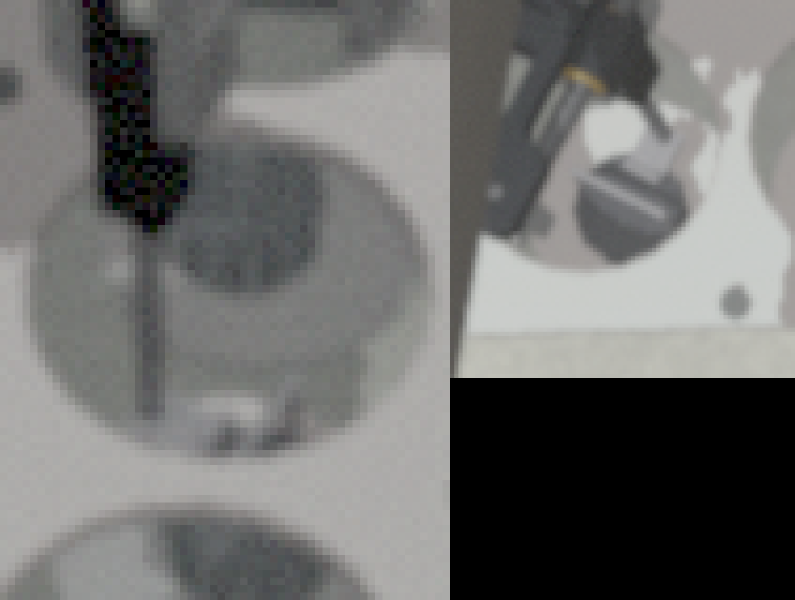

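In the top crop the bar runs (583, 180)–(668, 215). The toe sits below the bar's level near (650, 170), possibly several mm off centre towards the right end of the bar. One closer look with predicted points overlaid.

Run:
```python
from h import *
F=[cam('top') for _ in range(6)]; d=F[0]; A=np.mean([f['image'].astype(float) for f in F],0)
st=robot.get_state(); p=np.array(st['eef_pos']); t=np.array(st['eef_rot'])[:,1]; n=np.array([-t[1],t[0],0])
x0,y0=240,203; k=16
c=A[y0:y0+36,x0:x0+36]; o=cv2.resize(np.clip((c-25)/90*255,0,255).astype(np.uint8),None,fx=k,fy=k,interpolation=3)
f=p-[0,0,.1264]
def dot(P,col):
    q=(proj(d,P)[0]-[x0-.5,y0-.5])*k; cv2.circle(o,tuple(int(v) for v in q),3,col,-1); return q.round(0).tolist()
print('foot',dot(f+[0,0,.004],(255,0,0)))
for s in(-1,1): print('lip',dot(f+.022*t+s*.009*n+[0,0,.012],(255,0,0)),'bar',dot(np.array([.546,.0624,.065])+s*.022*n,(0,255,0)))
save('h3.png',o)
```

```text
foot [413.0, 168.0]
lip [252.0, 287.0] bar [94.0, 309.0]
lip [389.0, 351.0] bar [436.0, 468.0]
```

View pics/h3.png

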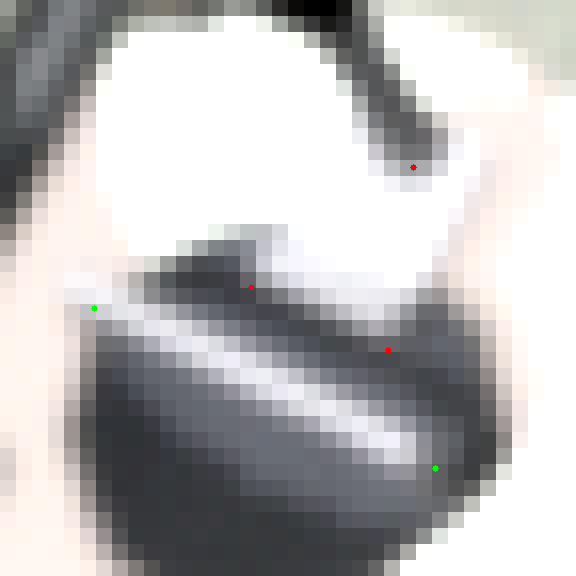

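The lip is centred about 3 mm off the bar centre and about 13 mm clear of it. I'll correct 0.1/0.3 cm sideways, advance 23.5 mm along (-0.935, 0.354), then rise slowly.

Request:
move_arm:
  moves:
    - {"grip": 1, "x": 0.1, "y": 0.3, "z": 0, "turn": 0}
    - {"grip": 1, "x": -0.3, "y": 0.1, "z": 0, "turn": 0}
    - {"grip": 1, "x": -0.5, "y": 0.2, "z": 0, "turn": 0}
    - {"grip": 1, "x": -0.5, "y": 0.2, "z": 0, "turn": 0}
    - {"grip": 1, "x": -0.5, "y": 0.2, "z": 0, "turn": 0}
    - {"grip": 1, "x": -0.4, "y": 0.1, "z": 0, "turn": 0}
    - {"grip": 1, "x": 0, "y": 0, "z": 0, "turn": 0}
    - {"grip": 1, "x": 0, "y": 0, "z": 0, "turn": 0}

```text
time_s: 9.7
eef_pos: [0.5564, 0.062, 0.1676]
eef_rot: [[-0.354, -0.935, 0.0], [-0.935, 0.354, 0.0], [-0.0, -0.0, -1.0]]
ft_force: [-0.5, 0.5, -1.2]
opening: 0.21
grasp_force: 30.0
```

Request:
move_arm:
  moves:
    - {"grip": 1, "x": 0, "y": 0, "z": 0.5, "turn": 0}
    - {"grip": 1, "x": 0, "y": 0, "z": 0.5, "turn": 0}
    - {"grip": 1, "x": 0, "y": 0, "z": 0.4, "turn": 0}
    - {"grip": 1, "x": 0, "y": 0, "z": 0.2, "turn": 0}
    - {"grip": 1, "x": 0, "y": 0, "z": 0.2, "turn": 0}
    - {"grip": 1, "x": 0, "y": 0, "z": 0.2, "turn": 0}
    - {"grip": 1, "x": 0, "y": 0, "z": 0.2, "turn": 0}
    - {"grip": 1, "x": 0, "y": 0, "z": 0.3, "turn": 0}
    - {"grip": 1, "x": 0, "y": 0, "z": 0, "turn": 0}
    - {"grip": 1, "x": 0, "y": 0, "z": 0, "turn": 0}
    - {"grip": 1, "x": 0, "y": 0, "z": 0, "turn": 0}

```text
time_s: 10.8
eef_pos: [0.5562, 0.0619, 0.1923]
eef_rot: [[-0.354, -0.935, -0.0], [-0.935, 0.354, -0.0], [0.0, 0.0, -1.0]]
ft_force: [0.3, -0.5, -2.6]
opening: 0.211
grasp_force: 30.0
```

Force went from -1.1 to -2.6 N, so the basket hangs on the hook. Lift out.

Request:
move_arm:
  moves:
    - {"grip": 1, "x": 0, "y": 0, "z": 0.5, "turn": 0}
    - {"grip": 1, "x": 0, "y": 0, "z": 1, "turn": 0}
    - {"grip": 1, "x": 0, "y": 0, "z": 1, "turn": 0}
    - {"grip": 1, "x": 0, "y": 0, "z": 1, "turn": 0}
    - {"grip": 1, "x": 0, "y": 0, "z": 1, "turn": 0}
    - {"grip": 1, "x": 0, "y": 0, "z": 1, "turn": 0}
    - {"grip": 1, "x": 0, "y": 0, "z": 1, "turn": 0}
    - {"grip": 1, "x": 0, "y": 0, "z": 1, "turn": 0}
    - {"grip": 1, "x": 0, "y": 0, "z": 1, "turn": 0}
    - {"grip": 1, "x": 0, "y": 0, "z": 1, "turn": 0}
    - {"grip": 1, "x": 0, "y": 0, "z": 1, "turn": 0}
    - {"grip": 1, "x": 0, "y": 0, "z": 1, "turn": 0}
    - {"grip": 1, "x": 0, "y": 0, "z": 1, "turn": 0}
    - {"grip": 1, "x": 0, "y": 0, "z": 1, "turn": 0}
    - {"grip": 1, "x": 0, "y": 0, "z": 1, "turn": 0}
    - {"grip": 1, "x": 0, "y": 0, "z": 1, "turn": 0}
    - {"grip": 1, "x": 0, "y": 0, "z": 1, "turn": 0}
    - {"grip": 1, "x": 0, "y": 0, "z": 0.5, "turn": 0}
    - {"grip": 1, "x": 0, "y": 0, "z": 0, "turn": 0}
    - {"grip": 1, "x": 0, "y": 0, "z": 0, "turn": 0}

```text
time_s: 12.8
eef_pos: [0.5562, 0.062, 0.3621]
eef_rot: [[-0.354, -0.935, -0.0], [-0.935, 0.354, -0.0], [0.0, 0.0, -1.0]]
ft_force: [1.4, -0.1, -2.2]
opening: 0.209
grasp_force: 30.0
```

Run:
```python
from h import *
s=cam('side')
g=lambda c:np.clip(255*(c/255.)**.6,0,255).astype(np.uint8)
save('l1.png',cv2.resize(g(s['image'][100:250,250:420]),None,fx=4,fy=4,interpolation=3))
st=robot.get_state();print(st['ft_force'],st['eef_pos'])
```

```text
[-0.05607962  0.16443944 -1.12628856] [0.55610823 0.06193419 0.36197301]
```

View pics/l1.png

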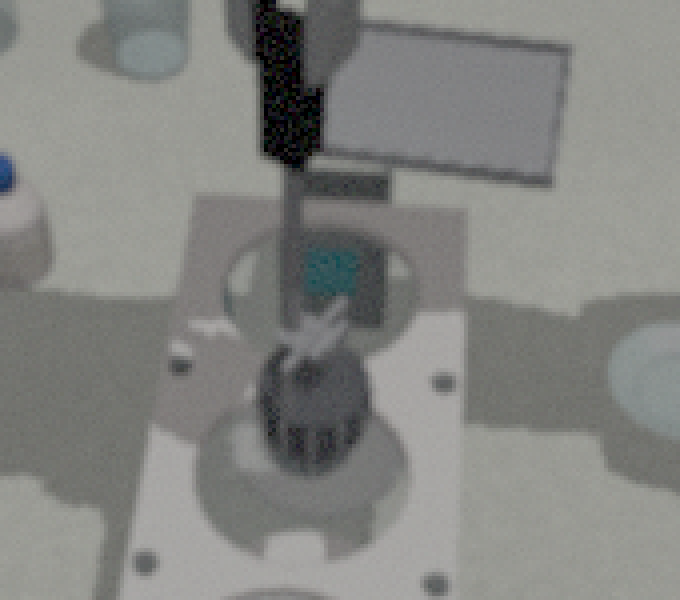

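The basket hangs upright on the toe: crop (260–370, 340–470). I'll carry it to the tray gently.

Request:
move_arm:
  moves:
    - {"grip": 1, "x": 0, "y": -0.3, "z": 0, "turn": 0}
    - {"grip": 1, "x": 0, "y": -0.6, "z": 0, "turn": 0}
    - {"grip": 1, "x": 0, "y": -0.9, "z": 0, "turn": 0}
    - {"grip": 1, "x": 0, "y": -1.2, "z": 0, "turn": 0}
    - {"grip": 1, "x": 0, "y": -1.5, "z": 0, "turn": 0}
    - {"grip": 1, "x": 0, "y": -1.5, "z": 0, "turn": 0}
    - {"grip": 1, "x": -0.1, "y": -1.5, "z": 0, "turn": 0}
    - {"grip": 1, "x": -0.1, "y": -1.5, "z": 0, "turn": 0}
    - {"grip": 1, "x": -0.1, "y": -1.5, "z": 0, "turn": 0}
    - {"grip": 1, "x": -0.1, "y": -1.5, "z": 0, "turn": 0}
    - {"grip": 1, "x": -0.1, "y": -1.5, "z": 0, "turn": 0}
    - {"grip": 1, "x": -0.1, "y": -1.5, "z": 0, "turn": 0}
    - {"grip": 1, "x": -0.1, "y": -1.5, "z": 0, "turn": 0}
    - {"grip": 1, "x": -0.1, "y": -1.5, "z": 0, "turn": 0}
    - {"grip": 1, "x": -0.1, "y": -1.5, "z": 0, "turn": 0}
    - {"grip": 1, "x": -0.1, "y": -1.5, "z": 0, "turn": 0}
    - {"grip": 1, "x": 0, "y": -1.5, "z": 0, "turn": 0}
    - {"grip": 1, "x": 0, "y": -1.5, "z": 0, "turn": 0}
    - {"grip": 1, "x": 0, "y": -1.5, "z": 0, "turn": 0}
    - {"grip": 1, "x": 0, "y": -1.5, "z": 0, "turn": 0}

```text
time_s: 14.85
eef_pos: [0.548, -0.181, 0.3606]
eef_rot: [[-0.355, -0.935, -0.004], [-0.935, 0.355, -0.003], [0.004, 0.003, -1.0]]
ft_force: [-0.1, 1.1, -2.3]
opening: 0.209
grasp_force: 30.0
```

Request:
move_arm:
  moves:
    - {"grip": 1, "x": 0, "y": -1.5, "z": 0, "turn": 0}
    - {"grip": 1, "x": 0, "y": -1.5, "z": 0, "turn": 0}
    - {"grip": 1, "x": 0, "y": -1.5, "z": 0, "turn": 0}
    - {"grip": 1, "x": 0, "y": -1.5, "z": 0, "turn": 0}
    - {"grip": 1, "x": 0, "y": -1.5, "z": 0, "turn": 0}
    - {"grip": 1, "x": 0, "y": -1.5, "z": 0, "turn": 0}
    - {"grip": 1, "x": 0, "y": -1.5, "z": 0, "turn": 0}
    - {"grip": 1, "x": 0, "y": -1.5, "z": 0, "turn": 0}
    - {"grip": 1, "x": 0, "y": -1.2, "z": 0, "turn": 0}
    - {"grip": 1, "x": 0, "y": -0.9, "z": 0, "turn": 0}
    - {"grip": 1, "x": 0, "y": -0.6, "z": 0, "turn": 0}
    - {"grip": 1, "x": 0, "y": -0.3, "z": 0, "turn": 0}
    - {"grip": 1, "x": 0, "y": 0, "z": 0, "turn": 0}
    - {"grip": 1, "x": 0, "y": 0, "z": 0, "turn": 0}
    - {"grip": 1, "x": 0, "y": 0, "z": 0, "turn": 0}
    - {"grip": 1, "x": 0, "y": 0, "z": 0, "turn": 0}

```text
time_s: 16.45
eef_pos: [0.57, -0.3115, 0.3521]
eef_rot: [[-0.394, -0.919, -0.025], [-0.919, 0.395, -0.021], [0.029, 0.015, -0.999]]
ft_force: [0.6, 0.0, -2.0]
opening: 0.214
grasp_force: 30.0
```

Run:
```python
from h import *
s=robot.get_state(); print(np.round(s['q'],1)); print(np.round(s['qvel'],1),s['eef_pos'])
```

```text
[ 67.   31.1 -70.2  78.6  30.3  91.3 156.5]
[ 0.1  0.   0.1 -0.1  0.1 -0.   0. ] [ 0.57001061 -0.31147561  0.35213792]
```

Joints 7 and 3 sit at their limits, and a negative turn relieves joint 7. I'll turn slowly in place.

Request:
move_arm:
  moves:
    - {"grip": 1, "x": 0, "y": 0, "z": 0, "turn": -1}
    - {"grip": 1, "x": 0, "y": 0, "z": 0, "turn": -2}
    - {"grip": 1, "x": 0, "y": 0, "z": 0, "turn": -3}
    - {"grip": 1, "x": 0, "y": 0, "z": 0, "turn": -3}
    - {"grip": 1, "x": 0, "y": 0, "z": 0, "turn": -3}
    - {"grip": 1, "x": 0, "y": 0, "z": 0, "turn": -3}
    - {"grip": 1, "x": 0, "y": 0, "z": 0, "turn": -3}
    - {"grip": 1, "x": 0, "y": 0, "z": 0, "turn": -3}
    - {"grip": 1, "x": 0, "y": 0, "z": 0, "turn": -3}
    - {"grip": 1, "x": 0, "y": 0, "z": 0, "turn": -3}
    - {"grip": 1, "x": 0, "y": 0, "z": 0, "turn": -2}
    - {"grip": 1, "x": 0, "y": 0, "z": 0, "turn": -1}
    - {"grip": 1, "x": 0, "y": 0, "z": 0, "turn": 0}

```text
time_s: 17.75
eef_pos: [0.57, -0.3116, 0.352]
eef_rot: [[-0.801, -0.598, -0.032], [-0.598, 0.801, -0.005], [0.029, 0.015, -0.999]]
ft_force: [0.4, -0.3, -1.8]
opening: 0.211
grasp_force: 30.0
```

Run:
```python
from h import *
s=robot.get_state(); print(np.round(s['q'],1)); print(np.round(s['qvel'],1),s['eef_pos'],np.round(s['eef_rot'],3).tolist(),s['ft_force'])
```

```text
[ 64.   28.8 -63.5  78.   26.   90.2 129.6]
[ 0.1  0.1 -0.4  0.   0.2  0.2  1.3] [ 0.57004556 -0.31162291  0.35204204] [[-0.801, -0.598, -0.032], [-0.598, 0.801, -0.005], [0.029, 0.015, -0.999]] [ 0.3846482  -0.29290271 -1.80686347]
```

Request:
move_arm:
  moves:
    - {"grip": 1, "x": -0.1, "y": -0.2, "z": 0, "turn": -1}
    - {"grip": 1, "x": -0.2, "y": -0.4, "z": 0, "turn": -2}
    - {"grip": 1, "x": -0.3, "y": -0.6, "z": 0, "turn": -2}
    - {"grip": 1, "x": -0.3, "y": -0.6, "z": 0, "turn": -2}
    - {"grip": 1, "x": -0.3, "y": -0.6, "z": 0, "turn": -2}
    - {"grip": 1, "x": -0.3, "y": -0.6, "z": 0, "turn": -2}
    - {"grip": 1, "x": -0.3, "y": -0.6, "z": 0, "turn": -2}
    - {"grip": 1, "x": -0.3, "y": -0.6, "z": 0, "turn": -2}
    - {"grip": 1, "x": -0.3, "y": -0.6, "z": 0, "turn": -2}
    - {"grip": 1, "x": -0.2, "y": -0.4, "z": 0, "turn": -2}
    - {"grip": 1, "x": -0.1, "y": -0.2, "z": 0, "turn": -1}
    - {"grip": 1, "x": 0, "y": 0, "z": 0, "turn": 0}

```text
time_s: 18.95
eef_pos: [0.5429, -0.366, 0.3519]
eef_rot: [[-0.957, -0.287, -0.032], [-0.287, 0.958, 0.007], [0.029, 0.015, -0.999]]
ft_force: [0.6, -0.7, -2.1]
opening: 0.21
grasp_force: 30.0
```

Run:
```python
from h import *
s=robot.get_state(); R=np.array(s['eef_rot']);p=np.array(s['eef_pos']);f=p+.1264*R[:,2]; b=f+.0115*R[:,1]+[0,0,.006-.06]
print(np.round(s['q'],1),p,R.round(3).tolist(),'foot',f,'basket',b)
d=cam('top');t=cam('side')
for n,D in(('top',d),('side',t)):
    im=cv2.cvtColor(D['image'],cv2.COLOR_RGB2GRAY); q=proj(D,[b,b+[0,0,.028]]); print(n,q.round(0).tolist())
    u,v=q.mean(0).astype(int); 
    if n=='side': print(im[v-24:v+28:3,u-26:u+28:3])
```

```text
[ 66.8  27.9 -58.8  77.2  23.5  89.6 116.8] [ 0.54289197 -0.36596246  0.35194396] [[-0.957, -0.287, -0.032], [-0.287, 0.958, 0.007], [0.029, 0.015, -0.999]] foot [ 0.53884256 -0.36513905  0.22561153] basket [ 0.53554192 -0.35412432  0.17178912]
top [[510.0, 240.0], [519.0, 237.0]]
side [[364.0, 74.0], [365.0, 64.0]]
[[106 107 106 107 109 108 111 107 103  47 102 110 105 113 117 100 120 117]
 [103 105 107 109 106 109 108 110 103  47 101 100  90 119 119  70 110 116]
 [108 105 105 106 103 110 104  97  72  62  70  71  67 114 121 114  66  93]
 [107 107 106 107 107 107  75  97  73  40  44  63  57 117 121 120 116  94]
 [104 107 107 108 107 107  72 111  93  82  67  66  65 116 119 122 119 120]
 [112 109 101 109 111 106  65  51  29  33  28  34  46  81  90  92  98 106]
 [108 108 106 108 107 105  52  20  20  29  29  30  41  64  60  63  63  61]
 [109 103 106 105 107 103  34  28  31  38  30  31  33  66  67  64  67  66]
 [108 107 106 105 104 104  32  24  34  37  32  30  33  65  61  65  59  64]
 [109 107 106 103 106 101  22  17  31  26  19  32  41  61  60  60  61  61]
 [108 106 105 105 107 109  47  13  22  23  21  35  47  62  59  63  62  60]
 [108 103 108 105 106 105 101  60  37  35  41  45  59  59  59  64  60  59]
 [105 108 105 107 103 110 106 107 105 104 104 101  91  96  90  73  71  69]
 [109 107 110 105 109 106 107 106 109 108 106 104 108 106 105 109 111 109]
 [108 105 108 108 107 105 109 104 106 106 108 109 109 108 105 106 107 110]
 [ 72  74  87 101 107 111 108 106 108 111 106 104 107 107 105 108 108 106]
 [ 70  66  66  65  72  75  88  98 101 110 111 108 107 106 108 104 105 106]
 [ 66  69  67  69  66  64  63  66  63  71  83  94 100  99  91 104 108 108]]
```

The basket is seen hanging where predicted. Lower it slowly to the tray floor.

Request:
move_arm:
  moves:
    - {"grip": 1, "x": 0, "y": 0, "z": -0.5, "turn": 0}
    - {"grip": 1, "x": 0, "y": 0, "z": -1, "turn": 0}
    - {"grip": 1, "x": 0, "y": 0, "z": -1, "turn": 0}
    - {"grip": 1, "x": 0, "y": 0, "z": -1, "turn": 0}
    - {"grip": 1, "x": 0, "y": 0, "z": -1, "turn": 0}
    - {"grip": 1, "x": 0, "y": 0, "z": -1, "turn": 0}
    - {"grip": 1, "x": 0, "y": 0, "z": -1, "turn": 0}
    - {"grip": 1, "x": 0, "y": 0, "z": -1, "turn": 0}
    - {"grip": 1, "x": 0, "y": 0, "z": -1, "turn": 0}
    - {"grip": 1, "x": 0, "y": 0, "z": -1, "turn": 0}
    - {"grip": 1, "x": 0, "y": 0, "z": -1, "turn": 0}
    - {"grip": 1, "x": 0, "y": 0, "z": -1, "turn": 0}
    - {"grip": 1, "x": 0, "y": 0, "z": -1, "turn": 0}
    - {"grip": 1, "x": 0, "y": 0, "z": -1, "turn": 0}
    - {"grip": 1, "x": 0, "y": 0, "z": -1, "turn": 0}
    - {"grip": 1, "x": 0, "y": 0, "z": -0.5, "turn": 0}
    - {"grip": 1, "x": 0, "y": 0, "z": -0.5, "turn": 0}
    - {"grip": 1, "x": 0, "y": 0, "z": -0.5, "turn": 0}
    - {"grip": 1, "x": 0, "y": 0, "z": 0, "turn": 0}
    - {"grip": 1, "x": 0, "y": 0, "z": 0, "turn": 0}

```text
time_s: 21.05
eef_pos: [0.5431, -0.3657, 0.1921]
eef_rot: [[-0.957, -0.288, -0.032], [-0.288, 0.957, 0.007], [0.029, 0.015, -0.999]]
ft_force: [-0.0, 0.3, -2.2]
opening: 0.211
grasp_force: 30.0
```

Request:
move_arm:
  moves:
    - {"grip": 1, "x": 0, "y": 0, "z": -0.2, "turn": 0}
    - {"grip": 1, "x": 0, "y": 0, "z": -0.2, "turn": 0}
    - {"grip": 1, "x": 0, "y": 0, "z": -0.2, "turn": 0}
    - {"grip": 1, "x": 0, "y": 0, "z": -0.2, "turn": 0}
    - {"grip": 1, "x": 0, "y": 0, "z": -0.2, "turn": 0}
    - {"grip": 1, "x": 0, "y": 0, "z": -0.3, "turn": 0}
    - {"grip": 1, "x": 0, "y": 0, "z": -0.3, "turn": 0}
    - {"grip": 1, "x": 0, "y": 0, "z": -0.3, "turn": 0}
    - {"grip": 1, "x": 0, "y": 0, "z": -0.1, "turn": 0}
    - {"grip": 1, "x": 0, "y": 0, "z": 0, "turn": 0}
    - {"grip": 1, "x": 0, "y": 0, "z": 0, "turn": 0}
    - {"grip": 1, "x": 0, "y": 0, "z": 0, "turn": 0}

```text
time_s: 22.25
eef_pos: [0.5431, -0.3657, 0.1721]
eef_rot: [[-0.957, -0.288, -0.032], [-0.288, 0.957, 0.006], [0.029, 0.015, -0.999]]
ft_force: [-0.6, -0.4, -1.0]
opening: 0.21
grasp_force: 30.0
```

Request:
move_arm:
  moves:
    - {"grip": 1, "x": 0, "y": 0, "z": -0.3, "turn": 0}
    - {"grip": 1, "x": 0, "y": 0, "z": -0.2, "turn": 0}
    - {"grip": 1, "x": 0, "y": 0, "z": 0, "turn": 0}
    - {"grip": 1, "x": 0.06, "y": -0.2, "z": 0, "turn": 0}
    - {"grip": 1, "x": 0.12, "y": -0.4, "z": 0, "turn": 0}
    - {"grip": 1, "x": 0.12, "y": -0.4, "z": 0, "turn": 0}
    - {"grip": 1, "x": 0.12, "y": -0.4, "z": 0, "turn": 0}
    - {"grip": 1, "x": 0.12, "y": -0.4, "z": 0, "turn": 0}
    - {"grip": 1, "x": 0.12, "y": -0.4, "z": 0, "turn": 0}
    - {"grip": 1, "x": 0.12, "y": -0.4, "z": 0, "turn": 0}
    - {"grip": 1, "x": 0.12, "y": -0.4, "z": 0, "turn": 0}
    - {"grip": 1, "x": 0.12, "y": -0.4, "z": 0, "turn": 0}
    - {"grip": 1, "x": 0.12, "y": -0.4, "z": 0, "turn": 0}
    - {"grip": 1, "x": 0.06, "y": -0.2, "z": 0, "turn": 0}
    - {"grip": 1, "x": 0, "y": 0, "z": 0, "turn": 0}

```text
time_s: 23.75
eef_pos: [0.5551, -0.406, 0.1669]
eef_rot: [[-0.957, -0.288, -0.032], [-0.288, 0.958, 0.007], [0.029, 0.016, -0.999]]
ft_force: [-0.3, -0.1, -1.5]
opening: 0.211
grasp_force: 30.0
```

Run:
```python
from h import *
s=robot.get_state(); R=np.array(s['eef_rot']);p=np.array(s['eef_pos']);f=p+.1264*R[:,2]
print(p,'foot',f,s['ft_force'])
t=cam('side'); im=cv2.cvtColor(t['image'],cv2.COLOR_RGB2GRAY)
B=np.array([.5355,-.3541,.003]); q=proj(t,[B,B+[0,0,.028],B+[0,0,.06],f]); print(q.round(0).tolist())
u,v=q[1].astype(int); np.set_printoptions(linewidth=200); print(u,v); print(im[v-30:v+28:2,u-24:u+26:2])
```

```text
[ 0.55505583 -0.40596408  0.1668813 ] foot [ 0.55101293 -0.40512359  0.04054877] [-0.31634681 -0.14733426 -1.45032834]
[[359.0, 126.0], [360.0, 118.0], [361.0, 109.0], [357.0, 103.0]]
359 117
[[ 69  67  66  64  65  67  67  66  64  73  68  51  52  88  83  86 101 103 104 106 108 106 107 101 109]
 [ 66  70  67  67  66  66  64  68  66  65  65  44  46  65  64  67  70  71  80  84  83  85  80  75  84]
 [ 64  67  69  66  72  68  65  67  66  70  69  46  49  63  64  65  64  65  60  66  69  68  67  66  64]
 [ 70  67  68  67  64  65  64  65  63  63  67  45  53  64  64  66  64  62  65  65  64  69  65  66  66]
 [ 68  67  67  68  68  67  69  64  67  68  66  45  57  67  65  66  64  66  67  64  66  64  65  68  68]
 [ 62  66  68  69  67  65  67  64  68  65  61  43  52  66  69  69  67  63  68  65  67  64  66  67  68]
 [ 68  68  64  66  65  65  65  68  67  64  66  45  56  68  66  66  69  63  66  64  68  68  71  63  65]
 [ 67  69  67  68  64  66  69  66  64  64  59  48  66  68  66  66  67  63  66  68  67  66  69  65  66]
 [ 61  57  57  64  66  67  67  67  65  64  71  74  75  75  66  63  66  64  69  63  6
[... 1379 characters left out ...]
  83  82  85  85  88  75  66  66  66  68  76  82  83  82  83  80  80  79  80  76]
 [ 84  85  86  86  83  84  82  85  84  85  82  83  86  85  82  85  78  81  82  79  83  81  83  79  80]
 [ 78  81  85  83  81  83  84  83  84  83  82  85  84  85  85  85  84  83  82  83  83  80  80  80  82]
 [ 52  67  68  61  70  83  77  75  80  83  83  82  83  81  85  81  83  81  83  81  81  83  81  78  81]
 [ 60  56  50  44  43  46  47  51  60  64  62  69  82  82  79  83  85  82  82  78  83  81  84  83  82]
 [ 84  84  78  80  78  64  57  55  57  44  44  47  44  49  49  57  67  61  64  71  80  77  78  86  81]
 [ 43  42  45  48  48  45  58  99  99  92  89  82  73  64  61  55  46  39  42  42  45  44  53  64  62]]
```

The basket stands upright on the tray (dark body at cols 351–369, base near row 129) and the hook is clear of it. Return the picker.

Request:
move_arm:
  moves:
    - {"grip": 1, "x": 0, "y": 0, "z": 2, "turn": 0}
    - {"grip": 1, "x": 0, "y": 0, "z": 3, "turn": 0}
    - {"grip": 1, "x": 0, "y": 0, "z": 4, "turn": 0}
    - {"grip": 1, "x": 0, "y": 0, "z": 4, "turn": 0}
    - {"grip": 1, "x": 0, "y": 0, "z": 3, "turn": 0}
    - {"grip": 1, "x": 0.1, "y": 1, "z": 0, "turn": 0}
    - {"grip": 1, "x": 0.3, "y": 2, "z": 0, "turn": 0}
    - {"grip": 1, "x": 0.4, "y": 3, "z": 0, "turn": 0}
    - {"grip": 1, "x": 0.4, "y": 3, "z": 0, "turn": 0}
    - {"grip": 1, "x": 0.4, "y": 3, "z": 0, "turn": 0}
    - {"grip": 1, "x": 0.4, "y": 3, "z": 0, "turn": 0}
    - {"grip": 1, "x": 0.4, "y": 3, "z": 0, "turn": 0}
    - {"grip": 1, "x": 0.4, "y": 2.6, "z": 0, "turn": 0}
    - {"grip": 1, "x": 0.3, "y": 2, "z": 0, "turn": 0}
    - {"grip": 1, "x": 0, "y": 0, "z": 0, "turn": 0}
    - {"grip": 1, "x": 0, "y": 0, "z": 0, "turn": 0}

```text
time_s: 25.4
eef_pos: [0.5855, -0.1787, 0.326]
eef_rot: [[-0.957, -0.29, -0.033], [-0.29, 0.957, 0.006], [0.03, 0.016, -0.999]]
ft_force: [0.2, -0.3, -0.5]
opening: 0.209
grasp_force: 30.0
```

Run:
```python
from h import *
s=robot.get_state(); R=np.array(s['eef_rot']);p=np.array(s['eef_pos']);f=p+.1264*R[:,2]
print(p,R[:,1],'foot',f,s['ft_force'])
t=cam('side'); im=cv2.cvtColor(t['image'],cv2.COLOR_RGB2GRAY)
q=proj(t,[f,f+R[:,1]*.022,f+[0,0,.08]]); print(q.round(1).tolist())
u,v=q[0].astype(int); np.set_printoptions(linewidth=200); print(u,v); print(im[v-16:v+14:2,u-16:u+18])
```

```text
[ 0.58547334 -0.17868902  0.3260495 ] [-0.28956181  0.95702967  0.01575319] foot [ 0.58125499 -0.17788593  0.19972246] [ 0.18612527 -0.34807494 -0.5372719 ]
[[333.2, 108.3], [334.4, 114.8], [333.7, 76.6]]
333 108
[[108 106 108 109 106 109 107 110 109 108 110 110 110 106  83  57  41  51  81 103 110 110 111 111 109 110 108 110 110 111 109 108 110 107]
 [110 112 105 107 107 109 106 106 106 110 107 108 108 106  89  60  42  50  79 100 107 108 109 111 111 112 107 110 108 114 111 111 109 109]
 [109 106 108 109 105 108 110 107 108 105 106 106 108 103  91  60  46  53  78  97 109 109 110 108 109 109 108 110 110 110 109 110 106 111]
 [107 110 109 112 109 111 112 109 107 106 108 105 106 102  88  60  45  50  77 101 108 109 107 110 109 108 110 108 109 104 109 108 107 110]
 [108 109 110 108 110 108 106 107 108 109 109 109 109 105  90  59  44  51  79 100 112 112 107 109 110 110 110 109 107 107 110 106 111 105]
 [108 109 107 104 108 109 108 107 108 111 110 109 108 106  91  62  41  53  76  94 105 106 105 106 108 111 113 108 113 108 111 109 107 109]
 [108 106 105 109 107 110 105 107 107 103 108 108 108
[... 498 characters left out ...]
 79]
 [111 111 108 108 110 111 110 106 107 107 109 107 105  79  56  46  44  41  43  43  44  54  68  76  84  82  79  81  82  80  80  80  82  81]
 [110 112 105 110 106 105 109 109 109 108 107 112 105  95  75  55  44  48  55  55  62  67  76  82  81  83  83  83  81  78  81  81  81  83]
 [ 88  88  86  84  88  88  88  86  86  85  84  87  89  90  79  64  48  52  60  60  63  64  65  69  65  67  64  65  63  64  64  64  65  63]
 [ 64  67  70  67  66  66  66  61  66  64  66  65  68  68  62  50  47  45  51  49  47  52  51  50  49  49  53  49  53  46  49  48  50  52]
 [ 67  69  65  67  67  68  68  60  69  66  66  66  67  63  58  47  45  51  50  49  53  50  48  51  52  48  48  50  51  50  52  50  51  48]]
```

The rod is seen at column 333, as predicted. Lower into the holder.

Request:
move_arm:
  moves:
    - {"grip": 1, "x": 0, "y": 0, "z": -1, "turn": 0}
    - {"grip": 1, "x": 0, "y": 0, "z": -2, "turn": 0}
    - {"grip": 1, "x": 0, "y": 0, "z": -2, "turn": 0}
    - {"grip": 1, "x": 0, "y": 0, "z": -2, "turn": 0}
    - {"grip": 1, "x": 0, "y": 0, "z": -2, "turn": 0}
    - {"grip": 1, "x": 0, "y": 0, "z": -2, "turn": 0}
    - {"grip": 1, "x": 0, "y": 0, "z": -2, "turn": 0}
    - {"grip": 1, "x": 0, "y": 0, "z": -2, "turn": 0}
    - {"grip": 1, "x": 0, "y": 0, "z": -2, "turn": 0}
    - {"grip": 1, "x": 0, "y": 0, "z": -1, "turn": 0}
    - {"grip": 1, "x": 0, "y": 0, "z": -0.8, "turn": 0}
    - {"grip": 1, "x": 0, "y": 0, "z": -0.5, "turn": 0}
    - {"grip": 1, "x": 0, "y": 0, "z": 0, "turn": 0}
    - {"grip": 1, "x": 0, "y": 0, "z": 0, "turn": 0}

```text
time_s: 26.85
eef_pos: [0.5864, -0.1797, 0.1345]
eef_rot: [[-0.957, -0.288, -0.031], [-0.288, 0.957, 0.006], [0.028, 0.015, -0.999]]
ft_force: [0.0, -1.0, 0.1]
opening: 0.208
grasp_force: 30.0
```

Request:
move_arm:
  moves:
    - {"grip": 1, "x": 0, "y": 0, "z": -0.1, "turn": 0}
    - {"grip": 1, "x": 0, "y": 0, "z": -0.1, "turn": 0}
    - {"grip": 1, "x": 0, "y": 0, "z": 0, "turn": 0}
    - {"grip": 1, "x": 0, "y": 0, "z": 0, "turn": 0}

```text
time_s: 27.25
eef_pos: [0.5861, -0.1797, 0.1321]
eef_rot: [[-0.957, -0.288, -0.032], [-0.288, 0.957, 0.006], [0.029, 0.015, -0.999]]
ft_force: [-0.9, -0.1, -1.2]
opening: 0.213
grasp_force: 30.0
```

Request:
move_arm:
  moves:
    - {"grip": 1, "x": 0, "y": 0, "z": -0.1, "turn": 0}
    - {"grip": 1, "x": 0, "y": 0, "z": -0.1, "turn": 0}
    - {"grip": 1, "x": 0, "y": 0, "z": 0, "turn": 0}
    - {"grip": 2.4, "x": 0, "y": 0, "z": 0, "turn": 0}
    - {"grip": 2.8, "x": 0, "y": 0, "z": 0, "turn": 0}
    - {"grip": 3.5, "x": 0, "y": 0, "z": 0, "turn": 0}
    - {"grip": 4.5, "x": 0, "y": 0, "z": 0, "turn": 0}
    - {"grip": 4.5, "x": 0, "y": 0, "z": 0, "turn": 0}
    - {"grip": 4.5, "x": 0, "y": 0, "z": 0, "turn": 0}

```text
time_s: 28.15
eef_pos: [0.586, -0.1797, 0.13]
eef_rot: [[-0.957, -0.288, -0.032], [-0.288, 0.957, 0.006], [0.029, 0.015, -0.999]]
ft_force: [0.6, 0.6, -0.7]
opening: 0.479
grasp_force: 0.0
```

Run:
```python
from h import *
s=robot.get_state(); print(s['eef_pos'],s['ft_force'],s['opening'],s['grasp_force'])
t=cam('side'); im=cv2.cvtColor(t['image'],cv2.COLOR_RGB2GRAY)
q=proj(t,[[.582,-.179,.003],[.582,-.179,.108],[.582,-.179,.168]]); print(q.round(1).tolist())
u,v=q[2].astype(int); np.set_printoptions(linewidth=200); print(u,v); print(im[v-8:v+30:2,u-20:u+22])
```

```text
[ 0.58604595 -0.1797213   0.12999693] [ 0.5713268   0.55384084 -0.65870869] 0.47856886926640857 0.0
[[332.1, 168.6], [332.5, 138.8], [332.8, 119.2]]
332 119
[[108 111 109 109 105  84  61  48  45  48  52  45  49  51  48  48  46  47  50  45  41  50  48  49  49  48  53  52  57  55  56  61  60  64  66  69  62  62  58  53  55  46]
 [110 112 112 110 109  99  83  72  68  75  82  77  77  72  61  44  41  47  47  45  49  50  50  51  53  60  73  81  82  80  78  79  78  76  67  60  53  53  55  48  45  41]
 [113 112 111 112 109 111 111 105 109 110 105 111 112 104  80  49  38  42  45  45  49  48  54  53  46  59  64  64  69  65  57  53  54  51  48  52  48  52  54  50  43  42]
 [112 108 109 106 108 103 103 104 107 106 109 103  98  93  81  44  34  47  43  45  50  52  47  51  47  49  53  53  50  49  51  54  53  53  49  51  52  50  46  46  38  31]
 [ 90  84  80  83  80  71  72  72  73  71  73  69  70  66  63  43  28  42  48  47  47  43  49  49  46  55  48  51  53  51  53  50  51  53  47  50  51  53  47  47  33  29]
 [ 66  65  68  65  67  69  65  65  65  66  67  67  69  67  59  37  34  43  44  46  49  4
[... 1606 characters left out ...]
53  57  59  59]
 [ 68  65  66  67  68  71  68  67  66  59  51  50  49  50  54  53  44  38  34  29  33  32  39  44  53  59  56  55  59  56  55  55  67  69  58  51  58  59  57  56  54  49]
 [ 66  70  67  72  65  67  68  68  68  60  40  30  21  16  23  25  23  27  36  36  37  37  31  34  36  35  37  39  43  42  39  42  47  49  48  55  80  99 105 100  98  96]
 [ 81  77  83  95  94  94  95  96  91  75  43  27  22  20  19  21  23  28  28  32  41  35  33  27  27  29  31  25  24  28  25  25  27  25  32  55  83 103 111 114 108 108]
 [ 94 102 105 111 109 116 110 110 102  74  42  24  18  28  21  25  23  29  24  33  39  44  31  28  24  25  20  28  20  25  28  26  28  25  32  61  90 108 109 107 110 107]]
```

Released. Retreat straight up and check.

Request:
move_arm:
  moves:
    - {"grip": 4.5, "x": 0, "y": 0, "z": 1, "turn": 0}
    - {"grip": 4.5, "x": 0, "y": 0, "z": 2, "turn": 0}
    - {"grip": 4.5, "x": 0, "y": 0, "z": 2, "turn": 0}
    - {"grip": 4.5, "x": 0, "y": 0, "z": 3, "turn": 0}
    - {"grip": 4.5, "x": 0, "y": 0, "z": 4, "turn": 0}
    - {"grip": 4.5, "x": 0, "y": 0, "z": 4, "turn": 0}
    - {"grip": 4.5, "x": -2, "y": 4, "z": 0, "turn": 0}
    - {"grip": 4.5, "x": -2, "y": 4, "z": 0, "turn": 0}
    - {"grip": 4.5, "x": -2, "y": 4, "z": 0, "turn": 0}
    - {"grip": 4.5, "x": -2, "y": 4, "z": 0, "turn": 0}
    - {"grip": 4.5, "x": -1, "y": 4, "z": 0, "turn": 0}
    - {"grip": 4.5, "x": 0, "y": 4, "z": 0, "turn": 0}
    - {"grip": 4.5, "x": 0, "y": 4, "z": 0, "turn": 0}
    - {"grip": 4.5, "x": 0, "y": 0, "z": 0, "turn": 0}
    - {"grip": 4.5, "x": 0, "y": 0, "z": 0, "turn": 0}

```text
time_s: 29.7
eef_pos: [0.4958, 0.1014, 0.2906]
eef_rot: [[-0.956, -0.291, -0.031], [-0.291, 0.957, 0.006], [0.028, 0.015, -0.999]]
ft_force: [0.3, -0.3, 0.3]
opening: 0.48
grasp_force: 0.0
```

Run:
```python
from h import *
np.set_printoptions(linewidth=200)
s=robot.get_state(); print(s['eef_pos'],s['ft_force'],s['time_s'])
for n in('side','top'):
    t=cam(n); im=cv2.cvtColor(t['image'],cv2.COLOR_RGB2GRAY)
    q=proj(t,[[.582,-.179,.108],[.582,-.179,.168],[.5355,-.354,.003],[.5355,-.354,.031],[.5355,-.354,.063]]); print(n,q.round(1).tolist())
    k=(im<(22 if n=='side' else 33)).astype(np.uint8)
    for nm,c,r in(('handle',q[:2].mean(0),24),('basket',q[2:4].mean(0),26)):
        kk=k if nm=='handle' else (im<48).astype(np.uint8)
        u,v=c.astype(int); m=np.zeros_like(k); m[v-r:v+r,u-r:u+r]=kk[v-r:v+r,u-r:u+r]
        cs=cv2.findContours(m,0,2)[0]
        if cs: b=max(cs,key=cv2.contourArea); print(nm,cv2.boundingRect(b),cv2.contourArea(b))
```

```text
[0.49584387 0.10139178 0.29056858] [ 0.29578025 -0.28304463  0.34411155] 29.7
side [[332.5, 138.8], [332.8, 119.2], [359.3, 125.6], [359.9, 118.0], [360.7, 108.9]]
handle (329, 105, 27, 48) 714.0
basket (333, 95, 52, 52) 2401.5
top [[392.2, 212.2], [399.0, 203.9], [470.6, 253.6], [476.0, 251.8], [482.6, 249.5]]
handle (388, 202, 12, 13) 64.0
basket (462, 256, 5, 5) 9.5
```

Run:
```python
from h import *
np.set_printoptions(linewidth=220)
t=cam('top'); im=cv2.cvtColor(t['image'],cv2.COLOR_RGB2GRAY)
print(im[230:274:2,450:500:2]); print(im[198:236:2,372:410:2])
```

```text
[[118 119 118 117 118 118 118 115 115 117 114 115 116 117 116 116 116 115 114 113 113 112 113 113 113]
 [118 119 118 118 117 117 118 116 116 118 114 110 106 115 117 116 115 116 114 113 114 113 112 113 113]
 [119 118 117 118 119 118 117 115 116 117 113  94  91 114 116 116 115 115 114 112 114 113 113 114 113]
 [118 119 118 118 118 118 118 115 116 114  99  84  84 108 110 104 113 116 113 113 114 113 113 113 113]
 [118 119 117 117 118 118 118 112 107  87  79  79  76  75  69  90 109 116 114 113 113 112 112 113 114]
 [118 119 119 117 116 118 114  89  81  74  60  59  60  58  56  77 109 111 113 113 113 114 112 113 113]
 [120 118 119 118 118 117 106  70  64  58  60  59  58  60  49  67  97  82 107 114 113 114 113 114 113]
 [119 119 118 117 117 115  89  47  50  58  59  59  58  58  48  54  94  78  82 110 113 113 113 113 114]
 [119 118 117 117 116  94  52  46  56  58  59  58  59  59  54  48  81  90  63  94 112 113 114 114 114]
 [119 118 117 118 112  74  52  53  59  60  61  61  59  61  58  51  68  95  63  73 107 113 113 114 113]
 [119 117 116 118 114  73  40  47  59  61  60  61  61  61  61  54  57 
[... 1968 characters left out ...]
56  57  61  78  76  59  60  64  72  51  43  44  44  79 134 139 137]
 [ 56  66  67  71  74  79  68  59  66  76  79  55  43  44  43  76 133 142 136]
 [ 54  74  78  78  79  66  59  62  75  78  78  59  43  42  42  70 134 144 140]
 [ 55  71  77  77  77  68  67  81  77  78  78  62  43  43  42  63 131 142 141]
 [ 56  65  77  76  77  75  76  88  80  78  78  64  43  43  43  61 120 138 138]
 [ 54  57  74  71  67  62  61  59  67  68  69  60  41  40  42  56 115 137 138]
 [ 54  55  58  56  55  55  55  55  55  55  56  53  39  41  41  54 111 137 138]
 [ 55  55  56  56  56  56  54  55  55  58  56  56  43  43  45  55 103 136 138]
 [ 53  55  53  55  54  55  55  54  60  68  69  71  67  67  66  71 101 136 137]]
```

The basket stands upright at about (474, 250), well inside the tray, and the picker stands in its holder with its handle at (390–404, 200–216). Handing in.

```bash
python3 -c "
from station import robot
print(robot.job_done())"
```

```text
the job is handed in; nothing more can be done
None
```

The basket stands upright on the tray, the picker is back in its holder toe down and released, and the job was handed in after about 30 s; no verdict was returned.

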